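# Refit the bread conveyor's gear cover

### The job

The bread conveyor's gearbox on the bakery counter stands open under its copper lamp. First swing the lamp by its arm about a quarter turn clear of the gearbox, towards the motor side, then take the loose cover plate from the counter and feel it back over the two brass pins, right way up, fully home and flat on the rim. Leave the lamp clear and everything else on the counter where it is.

Things in the scene. Friction and masses are not known exactly. Their poses are not given: they have to be found in the camera images.
- gearbox: green open-topped gearbox fixed to the counter: walls 130 x 230 mm (x, y) on a dark 170 x 250 mm foot plate. Origin: centre of its underside; z up, y along its length, x across. The flat wall tops (rim) that carry the cover are 75 mm above the origin; opening 90 x 160 mm. Grey motor on the +y end, its top 71 mm up, reaching to y = 200 mm; a shaft stub reaches to x = -105 mm
- pin_middle (a point): point fixed on the gearbox axis, 89 mm above its origin: the height of the two brass pins' tops (14 mm above the rim). The pins are 124 mm apart on the line x = 0. They sit on a stiff carriage (moves only above 60 N): the pair's true midpoint lies anywhere within 14 mm of this point along the gearbox's y, NOT reported: feel or look. Pins 10 mm across, tip coned to 6 mm over the last 3 mm
- cover: loose aluminium cover plate 125 x 205 x 6 mm (x, y, z), about 0.3 kg, lying flat on the counter, right way up. Origin: centre of its underside; z up, y along its length. Through holes 13 mm across at x = 0, y = +62 and -62 mm; either way round fits. Black grip block upright on its middle: 60 mm along x, 14 mm thick along y, top 46 mm above the origin
- cover_grip (a point): centre of the top of the cover's grip block; axes as the cover's
- lamp (a joint): swivel of the copper lamp's arm about a vertical axis, friction only (about 2 N at the knob), stays where it is left. 0: arm points along the gearbox's -x, lamp over the gearbox's middle; grows as the lamp swings towards the gearbox's +y (motor) side; 1.57 is a quarter turn; stops at -0.4 and 1.8
- lamp_knob (a point): top centre of the upright black knob above the lamp head, 22 mm across, 50 mm tall (281 mm above the counter), 135 mm from the swivel axis. Below it: the 12 mm arm (its top 50 mm below this point), then the copper shade, 88 mm across, its lower edge 150 mm above the counter
- lamp_pivot (a point): point on the swivel axis at the arm's mid height, 225 mm above the counter, on the lamp's post 135 mm from the gearbox's middle along its +x
- round_loaf: round brown loaf, 156 mm across, 74 high; a bystander, leave it where it is (origin: underside)
- jam_jar: amber jar, 68 mm across, 95 high; a bystander, leave it where it is (origin: underside)
- screwdriver: screwdriver lying on the counter; a bystander, leave it where it is (origin: underside)
- pastry_brush: pastry brush lying on the counter; a bystander, leave it where it is (origin: underside)
- mug: white mug, 76 mm across, 90 high; a bystander, leave it where it is (origin: underside)
- flour_bowl: blue bowl, 90 mm across, 45 high; a bystander, leave it where it is (origin: underside)
Mind the look-alikes: they are no part of the job. There is more than one size of the cover; the job needs the larger.

How it is judged:
On the way, in this order (a step that is already met when the one before it is completed fails the run):
1. the lamp is swung clear of the gearbox (value of joint lamp above 1.2 rad), for 0.2 s.
2. the cover sits flat on the gearbox rim over both pins (z of cover in the frame of gearbox between 0.072 and 0.0775 m and x of cover in the frame of gearbox between -0.008 and 0.008 m and y of cover in the frame of gearbox between -0.022 and 0.022 m and angle between cover's own z axis and vertical below 0.03 rad and angle between the y axis of cover and the y axis of gearbox, either way round below 0.08 rad), for 0.2 s.
At the end, for the whole second after the job is handed in: The cover lies still and right way up on the gearbox rim with both pins through its holes: underside within 2.5 mm of the rim, tilt under 0.03 rad, its length within 0.08 rad of the gearbox's, within 8 mm across and 22 mm along of the gearbox's middle; the lamp arm still stands beyond 1.2 rad (all of step 2 and value of joint lamp above 1.2 rad and linear speed of cover below 0.02 m/s and angular speed of cover below 0.1 rad/s); the robot touches nothing.
It fails at once if a bystander is moved by more than 30 mm (distance of any of round_loaf, jam_jar, screwdriver, pastry_brush, mug, flour_bowl from where it was at the start of the episode above 0.03 m).
It also fails if it takes over 67 s, if anything falls off the work surface, if the arm or the gripper's body presses on something with over 40 N, if the wrist force passes 120 N, or if a joint passes its speed limit or range.

### The arm

A 6-joint arm with a two-finger parallel gripper is mounted at the origin on the work surface. World frame = base frame: x ahead of the robot, y to its left, z up, the work surface at z = 0. Lengths are in m, angles in rad, forces in N, time in s.
With the tool pointing down it reaches from about 0.375 to 0.925 m from the base axis. Payload 5.7 kg.
Tool frame: the origin (TCP) lies on the front face of the gripper's body, between the roots of the fingers; the fingertips stand 80 mm ahead of it and the grasp point (between the pads) lies 61 mm ahead of it; z points along the fingers, y is the line along which they close (so a half turn about z gives the same grasp; the last joint's range is limited). The gripper opens to 88 mm and grips with 3 to 60 N. Pads are 20 mm wide; open, the fingers measure 115 mm over their backs; the gripper's body (75 mm by 178 mm) begins 61 mm behind the grasp point.
Start: joints at [-1.284, 0.359, 1.51, -0, 1.272, -0.115], TCP at [0.235, -0.552, 0.303] pointing down, gripper open.
Joint ranges: [-2.97, 2.97], [-1.01, 2.36], [0.21, 2.38], [-0.96, 4.11], [0.2, 2.71], [-2.98, 2.98]. Speed limits (rad/s): [2.39, 2.39, 3.14, 3.14, 3.14, 3.14].

### API

Orientations are given as a unit quaternion [x, y, z, w].
In Python, from workcell import bot, camera, workorder gives the robot as it stands.
- The arm moves only by the shell command python3 -m jog 'ROWS'. ROWS is JSON, a list of rows, each an object with "angular": the turn, a rotation vector about the tool's x, y, z as a fraction of full scale, a list of three; "dp": the shift along the tool's x, y, z as a fraction of full scale, a list of three; "fingers": the opening, from -1 (shut) to 1 (fully open), so that 0 is half open. A call has 1 to 12 rows; each row is the pose to reach, as a shift and turn from the pose commanded when the call began, along the tool's axes at that moment, turning the shorter way round; what a row does not reach only later rows make up. Full scale, the value 1, is 0.25 m for a shift and 180 degrees for a turn. A row lasts 1/12 s, in which the tool goes at most 41.7 mm and 7.16 degrees, less where a joint would pass 70% of its speed; a pose out of reach is approached as far as the arm can. A call with a number of a shift or a turn outside -1 to 1 is refused whole. A call with a gripper value outside its range is refused whole. The fingers move at their own pace and stop on an object; the grip force is fixed at half the most. Time passes only in rows, so rows that repeat a pose let the fingers close. It gives the time, the measured TCP pose, the force, the opening and the grip force at its end, in the units of the state.
- bot.get_state(): the state, without advancing time (a new reading comes with each control period).
- camera(name): name is "scene" or "top" or "wrist"; returns a dict with "frame" (384x512x3 uint8, red, green, blue), "range_z" (384x512 float32, m along the optical axis (not along the pixel's ray), 0 where there is no reading), "vfov" (degrees; the focal length in pixels is half the picture's height over the tangent of half this angle, whatever the lens; pixels are square), "cx", "cy" (the principal point, pixels), "R" (3x3) and "t" (3): a world point X has camera coordinates R X + t. Camera axes: x right, y down, z forward; pixel columns grow to the right and rows downward; lengths in m; the calibration is good to about 2 mm. A picture is of the moment at which its call begins.
- workorder.finish_job(): hands the job in; it is judged then, once.
The state is a dict: "time_s": time; "joints": joint angles; "dq": joint speeds; "effort": joint torques, N m; "tool_pos": TCP position; "tcp_rot": TCP orientation; "force": force on the tool from outside, world axes, zero at the start; "ft_torque": the same for the moment, N m; "finger_gap": finger opening in m; "grip_force": force on a finger pad.
Only numpy, scipy, OpenCV 4.12 (cv2) and the standard library are available. Lean on these libraries where they do the work, as an engineer would, in place of code of your own. Each camera call takes 0.05 s, during which the arm holds its last target. There are 200 camera calls.

## Working session

There is one attempt and no reset: what is moved stays moved. The work goes in short steps, Python scripts to look and compute and a shell command to move; the robot and the scene stay as the last step left them, time stands still between calls to the robot, and variables do not carry over. Pictures are saved under pics/ and viewed, at most 10 in all, crops included, and the job is handed in when it is done.

```bash
ls; mkdir -p pics
cat > h.py <<'E'
import numpy as np, cv2
from workcell import bot, camera, workorder
def K(c):
    f=c["frame"].shape[0]/2/np.tan(np.radians(c["vfov"])/2); return f,c["cx"],c["cy"]
def cloud(c):
    f,cx,cy=K(c); h,w=c["range_z"].shape; u,v=np.meshgrid(np.arange(w),np.arange(h)); z=c["range_z"]
    P=np.stack([(u-cx)/f*z,(v-cy)/f*z,z],-1)
    return (P-c["t"])@c["R"]
def save(c,n): cv2.imwrite("pics/"+n,c["frame"][:,:,::-1])
E
python3 - <<'E'
from h import *
import pickle
d={n:camera(n) for n in("scene","top")}
pickle.dump(d,open("c0.pkl","wb"))
for n in d:
    save(d[n],n+"0.png"); c=d[n]; print(n,c["vfov"],c["cx"],c["cy"],(-c["R"].T@c["t"]).round(3))
print(bot.get_state())
E
```

```text
pics
scene 46.76697669704201 248.2129295511946 197.56919409752857 [1.114 0.774 1.053]
top 51.317845964049866 254.92103140350727 192.06167421104377 [0.437 0.052 1.456]
{'time_s': 0.1, 'joints': array([-1.28406306e+00,  3.59427962e-01,  1.51129188e+00,  1.43274153e-05,
        1.27253112e+00, -1.15126919e-01]), 'dq': array([-1.05804657e-05, -1.55024591e-03, -1.83313454e-03, -1.35050079e-03,
       -5.54409196e-04,  3.84702627e-04]), 'effort': array([ 1.03112699e-03, -5.16355383e+01, -2.71407312e+01,  6.77604857e-02,
        2.76696350e-02, -1.44159321e-05]), 'tool_pos': array([ 0.2345225 , -0.55174063,  0.30190885]), 'tcp_rot': array([ 9.79881457e-01,  1.99578662e-01, -6.42361594e-05, -8.26688703e-04]), 'force': array([-0.37413081, -0.05107093,  0.16780939]), 'ft_torque': array([ 0.02443732, -0.02807446,  0.00854302]), 'grip_force': 0.0, 'finger_gap': 0.08777744970824869}
```

View pics/top0.png

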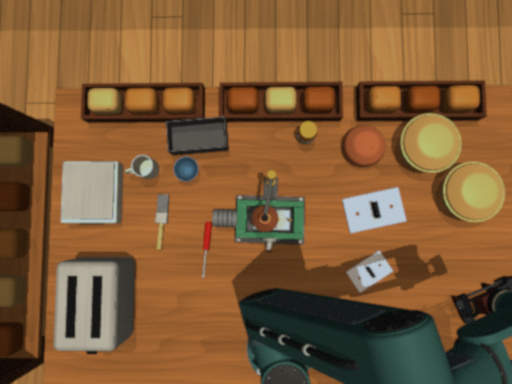

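View pics/scene0.png

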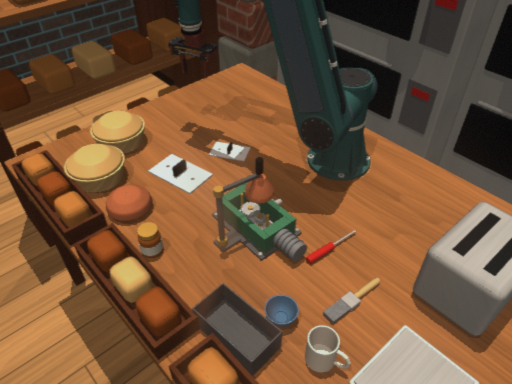

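The top view shows the gearbox at about (268,219) with its motor to the left at (224,217), the lamp post at (270,177) and the lamp head at (265,217). There are two candidates for the cover: the large white plate at (375,210) and the small one at (371,271). I choose the larger, and will check it in a crop.

```bash
cat > m.py <<'E'
from h import *
import pickle
d=pickle.load(open("c0.pkl","rb")); c=d["top"]; P=cloud(c); hsv=cv2.cvtColor(c["frame"],cv2.COLOR_RGB2HSV)
def rect(m,name):
    X=P[m]; 
    (ctr,sz,a)=cv2.minAreaRect((X[:,:2]*1000).astype(np.float32)); print(name,m.sum(),np.round(ctr,1),np.round(sz,1),round(a,2),"z",np.percentile(X[:,2],[5,50,95]).round(4)); return cv2.boxPoints((ctr,sz,a))
u,v=np.meshgrid(np.arange(512),np.arange(384))
H,S,V=[hsv[...,i].astype(int) for i in range(3)]
box=lambda a,b,e,f:(u>=a)&(u<=b)&(v>=e)&(v<=f)
cv=lambda m:(lambda n,l,s,_:l==1+np.argmax(s[1:,4]))(*cv2.connectedComponentsWithStats(m.astype(np.uint8)))
Z=P[...,2]
rect(cv(box(335,415,180,240)&(S<60)&(V>120)),"cover")
rect(cv(box(340,400,245,295)&(S<60)&(V>110)),"small")
rect(cv(box(335,415,180,240)&(Z>.03)),"coverblock")
g=(H>40)&(H<90)&(S>80)&box(225,310,185,255)
rect(g&(Z>.065)&(Z<.085),"rim")
rect(box(205,236,200,235)&(Z>.03)&(S<80),"motor")
rect(cv(box(250,290,160,250)&(Z>.262)),"knobtop")
rect(box(255,285,160,190)&(Z>.15),"post")
rect(cv(box(250,290,160,250)&(Z>.2)),"arm")
im=np.vstack([cv2.resize(c["frame"][175:300,335:415],None,fx=4,fy=4)])
im2=cv2.resize(c["frame"][160:260,205:315],None,fx=5,fy=5)
im2=im2[:500]; o=np.zeros((500,870,3),np.uint8); o[:500,:320]=im; o[:500,320:870]=im2
cv2.imwrite("pics/crop1.png",cv2.resize(o,(800,460))[:,:,::-1])
E
python3 m.py
```

```text
cover 1942 [ 457.  -197.2] [128.2 496.3] 12.53 z [0.0005 0.0061 0.0113]
small 962 [ 365.9 -180.4] [460.6 157.9] 54.16 z [-0.0008  0.0047  0.0102]
coverblock 86 [ 475.7 -145. ] [ 57.3 398.4] 2.97 z [0.0329 0.0453 0.0512]
rim 1183 [452.7  41.9] [227.9 128. ] 88.38 z [0.0706 0.0754 0.0802]
motor 387 [454.6 145.3] [186.   59.8] 89.4 z [0.0533 0.0677 0.0754]
knobtop 42 [453.3  58.8] [17.6 17.7] 89.97 z [0.2782 0.2809 0.2843]
post 113 [517.4  38.6] [ 25.  161.7] 89.0 z [0.2281 0.235  0.2413]
arm 381 [512.5  44.2] [ 49.3 171.6] 75.86 z [0.2041 0.2309 0.2818]
```

View pics/crop1.png

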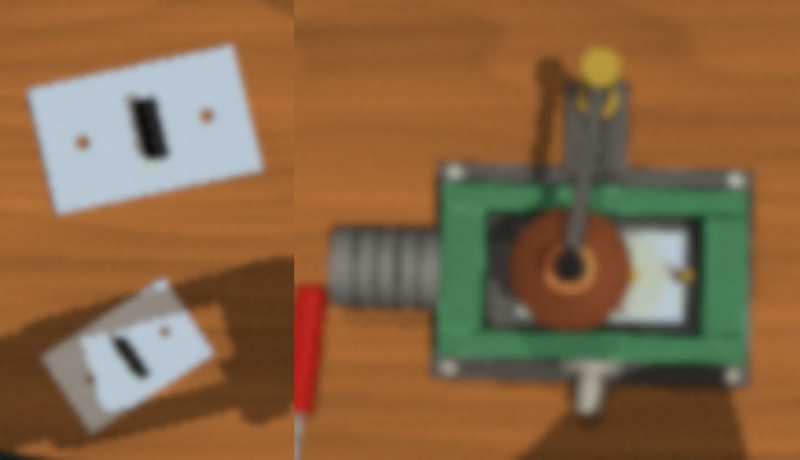

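```bash
cat >> h.py <<'E'
def ray(c,uv,z):
    f,cx,cy=K(c); uv=np.atleast_2d(uv).astype(float)
    d=np.stack([(uv[:,0]-cx)/f,(uv[:,1]-cy)/f,np.ones(len(uv))],1)@c["R"]; o=-c["R"].T@c["t"]
    return o+d*((z-o[2])/d[:,2])[:,None]
def tool(dw,dyaw=0,st=None):
    "world shift -> dp, yaw change deg -> angular"
    from scipy.spatial.transform import Rotation as R
    st=st or bot.get_state(); r=R.from_quat(st["tcp_rot"])
    print("dp",(r.inv().apply(dw)/.25).round(3),"ang z",round(-dyaw/180,4),"yaw",np.degrees(np.arctan2(*r.as_matrix()[1::-1,0])).round(2))
E
cat > m2.py <<'E'
from h import *
import pickle
c=pickle.load(open("c0.pkl","rb"))["top"]; hsv=cv2.cvtColor(c["frame"],cv2.COLOR_RGB2HSV)
H,S,V=[hsv[...,i].astype(int) for i in range(3)]
u,v=np.meshgrid(np.arange(512),np.arange(384))
box=lambda a,b,e,f:(u>=a)&(u<=b)&(v>=e)&(v<=f)
def rr(m,z,n):
    X=ray(c,np.stack([u[m],v[m]],1),z)[:,:2]*1000; r=cv2.minAreaRect(X.astype(np.float32)); print(n,m.sum(),[np.round(q,1) for q in r],X.mean(0).round(1))
rr(box(335,415,180,240)&(S<60)&(V>120),.006,"cover")
rr(box(365,385,198,222)&(V<70),.046,"block")
rr(box(340,400,245,295)&(S<60)&(V>110),.006,"small")
rr((H>40)&(H<90)&(S>80)&box(225,310,185,255),.075,"rim")
rr(box(258,275,210,226)&(V<50)&(S<120),.281,"knob")
rr(box(260,280,165,185)&(H>18)&(H<32)&(V>130)&(S>150),.24,"cap")
print(ray(c,[[290,219.8]],.089)*1000)
tool(np.array([.4525,.059,.40])-bot.get_state()["tool_pos"],37)
E
python3 m2.py
```

```text
cover 1942 [array([ 487.6, -334.5]), array([127.7, 207.9]), np.float64(12.4)] [ 487.4 -334.6]
block 76 [array([ 485.8, -328.3]), array([50.6, 17.8]), np.float64(12.7)] [ 486.1 -328.6]
small 962 [array([ 268.9, -314.5]), array([ 87.8, 142.4]), np.float64(33.4)] [ 269.  -314.7]
rim 1273 [array([452.5,  41.7]), array([227.6, 132. ]), np.float64(88.2)] [451.8  40.4]
knob 16 [array([456.2,  57.3]), array([ 8.8, 11.7]), np.float64(90.0)] [455.6  57.9]
cap 66 [array([579.6,  33.3]), array([41.3, 24.7]), np.float64(26.3)] [585.7  36.5]
[[449.94408425 -28.66715788  89.        ]]
dp [ 1.758 -1.908 -0.389] ang z -0.2056 yaw 23.02
```

The large plate measures 128×208 mm at (487,-334) mm, yaw 12.4°, so it is the right cover. The small one measures 88×142. The knob is near (455,58), which agrees with a 135 mm arm. Moving to the knob.

```bash
python3 -m jog '[{"dp":[0.2,-0.2,-0.39],"angular":[0,0,-0.1],"fingers":1},{"dp":[0.3,-0.3,-0.39],"angular":[0,0,-0.2],"fingers":1},{"dp":[0.88,-0.95,-0.39],"angular":[0,0,-0.2],"fingers":1},{"dp":[0.88,-0.95,-0.39],"angular":[0,0,-0.2],"fingers":1},{"dp":[0.88,-0.95,-0.39],"angular":[0,0,-0.2],"fingers":1},{"dp":[0.88,-0.95,-0.39],"angular":[0,0,-0.2],"fingers":1},{"dp":[0.88,-0.95,-0.39],"angular":[0,0,-0.2],"fingers":1},{"dp":[0.88,-0.95,-0.39],"angular":[0,0,-0.2],"fingers":1},{"dp":[0.88,-0.95,-0.39],"angular":[0,0,-0.2],"fingers":1},{"dp":[0.88,-0.95,-0.39],"angular":[0,0,-0.2],"fingers":1},{"dp":[0.88,-0.95,-0.39],"angular":[0,0,-0.2],"fingers":1},{"dp":[0.88,-0.95,-0.39],"angular":[0,0,-0.2],"fingers":1}]'
python3 -c "
from h import *
tool(np.array([.4545,.0585,.40])-bot.get_state()['tool_pos'],0);print(bot.get_state()['tool_pos'])"
```

```text
time_s: 1.1
tool_pos: [0.3441, -0.2482, 0.3999]
tcp_rot: [0.87, 0.493, -0.0, 0.0]
force: [0.4, 0.2, 0.6]
finger_gap: 0.0875
grip_force: 0.0
dp [ 1.279e+00 -2.520e-01 -1.000e-03] ang z 0.0 yaw 59.04
[ 0.34410653 -0.24818286  0.39994957]
```

```bash
python3 -m jog '[{"dp":[0.2,-0.04,0],"angular":[0,0,0],"fingers":1},{"dp":[1,-0.2,0],"angular":[0,0,0],"fingers":1},{"dp":[1,-0.2,0],"angular":[0,0,0],"fingers":1},{"dp":[1,-0.2,0],"angular":[0,0,0],"fingers":1},{"dp":[1,-0.2,0],"angular":[0,0,0],"fingers":1},{"dp":[1,-0.2,0],"angular":[0,0,0],"fingers":1},{"dp":[1,-0.2,0],"angular":[0,0,0],"fingers":1},{"dp":[1,-0.2,0],"angular":[0,0,0],"fingers":1}]'
cat > w.py <<'E'
from h import *
import sys,pickle
c=camera("wrist"); save(c,sys.argv[1]); pickle.dump(c,open("w.pkl","wb"))
P=cloud(c); Z=P[...,2]; m=(Z>.26)&(Z<.3)&(c["range_z"]>0)
X=P[m]; print(m.sum(), np.median(X,0).round(4)); g=np.argwhere(m); print(g.mean(0))
print((-c["R"].T@c["t"]).round(3), bot.get_state()["tool_pos"])
tool(np.array([.4545,.0585,.319])-bot.get_state()["tool_pos"])
E
python3 w.py w1.png
```

```text
time_s: 1.77
tool_pos: [0.4309, -0.0068, 0.3996]
tcp_rot: [0.869, 0.494, -0.0, -0.0]
force: [-0.4, -0.4, -0.9]
finger_gap: 0.0879
grip_force: 0.0
919 [0.4566 0.0559 0.2808]
[113.20892274 237.87704026]
[0.467 0.053 0.482] [ 0.4304349  -0.00812551  0.39963234]
dp [ 0.279 -0.054  0.322] ang z 0.0 yaw 59.1
```

View pics/w1.png

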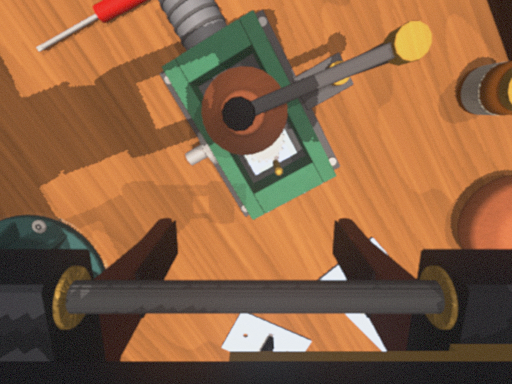

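The wrist view shows the knob top at (238,113), giving (457,56,281) mm. That agrees with the top view. I go over it, come down and grip.

```bash
python3 -m jog '[{"dp":[0.276,-0.046,0],"angular":[0,0,0],"fingers":1},{"dp":[0.276,-0.046,0],"angular":[0,0,0],"fingers":1},{"dp":[0.276,-0.046,0],"angular":[0,0,0],"fingers":1},{"dp":[0.276,-0.046,0.1],"angular":[0,0,0],"fingers":1},{"dp":[0.276,-0.046,0.2],"angular":[0,0,0],"fingers":1},{"dp":[0.276,-0.046,0.3],"angular":[0,0,0],"fingers":1},{"dp":[0.276,-0.046,0.32],"angular":[0,0,0],"fingers":0},{"dp":[0.276,-0.046,0.32],"angular":[0,0,0],"fingers":-0.8},{"dp":[0.276,-0.046,0.32],"angular":[0,0,0],"fingers":-0.8},{"dp":[0.276,-0.046,0.32],"angular":[0,0,0],"fingers":-0.8},{"dp":[0.276,-0.046,0.32],"angular":[0,0,0],"fingers":-0.8},{"dp":[0.276,-0.046,0.32],"angular":[0,0,0],"fingers":-0.8}]'
python3 - <<'E'
from h import *
from scipy.spatial.transform import Rotation as R
s=bot.get_state(); r=R.from_quat(s["tcp_rot"]); p=s["tool_pos"]; print(p)
piv=np.array([.587,.038]); a0=np.arctan2(*(p[:2]-piv)[::-1]); print(np.linalg.norm(p[:2]-piv),a0)
for k in range(1,13):
    a=a0-np.radians(6.8*k); d=np.r_[piv+.135*np.array([np.cos(a),np.sin(a)])-p[:2],0]
    print(k,(r.inv().apply(d)/.25).round(3),round(6.8*k/180,3))
E
```

```text
time_s: 2.82
tool_pos: [0.4564, 0.0573, 0.3214]
tcp_rot: [0.87, 0.493, 0.001, 0.001]
force: [-0.7, 1.7, 0.1]
finger_gap: 0.0511
grip_force: 0.0
[0.45638085 0.05733504 0.32137859]
0.1320424394584998 2.994633745576988
1 [ 0.056 -0.032 -0.   ] 0.038
2 [ 0.119 -0.046  0.   ] 0.076
3 [ 0.182 -0.052  0.   ] 0.113
4 [ 0.246 -0.051  0.   ] 0.151
5 [ 0.31  -0.042  0.   ] 0.189
6 [ 0.372 -0.025  0.   ] 0.227
7 [ 0.431 -0.002  0.   ] 0.264
8 [0.488 0.029 0.001] 0.302
9 [0.54  0.066 0.001] 0.34
10 [0.587 0.109 0.001] 0.378
11 [0.63  0.157 0.001] 0.416
12 [0.666 0.21  0.001] 0.453
```

```bash
python3 -m jog '[{"dp":[0,0,0],"angular":[0,0,0],"fingers":-0.8},{"dp":[0,0,0],"angular":[0,0,0],"fingers":-0.8},{"dp":[0,0,0],"angular":[0,0,0],"fingers":-0.8},{"dp":[0,0,0],"angular":[0,0,0],"fingers":-0.8},{"dp":[0,0,0],"angular":[0,0,0],"fingers":-0.8},{"dp":[0,0,0],"angular":[0,0,0],"fingers":-0.8}]'
python3 -m jog '[{"dp":[0.056,-0.025,0],"angular":[0,0,0.038],"fingers":-0.8},{"dp":[0.119,-0.042,0],"angular":[0,0,0.076],"fingers":-0.8},{"dp":[0.182,-0.05,0],"angular":[0,0,0.113],"fingers":-0.8},{"dp":[0.246,-0.051,0],"angular":[0,0,0.151],"fingers":-0.8},{"dp":[0.31,-0.042,0],"angular":[0,0,0.189],"fingers":-0.8},{"dp":[0.372,-0.025,0],"angular":[0,0,0.227],"fingers":-0.8},{"dp":[0.431,-0.002,0],"angular":[0,0,0.264],"fingers":-0.8},{"dp":[0.488,0.029,0],"angular":[0,0,0.302],"fingers":-0.8},{"dp":[0.54,0.066,0],"angular":[0,0,0.34],"fingers":-0.8},{"dp":[0.587,0.109,0],"angular":[0,0,0.378],"fingers":-0.8},{"dp":[0.63,0.157,0],"angular":[0,0,0.416],"fingers":-0.8},{"dp":[0.666,0.21,0],"angular":[0,0,0.453],"fingers":-0.8}]'
```

```text
time_s: 3.32
tool_pos: [0.4565, 0.0575, 0.3203]
tcp_rot: [0.87, 0.493, 0.001, 0.001]
force: [3.5, -1.5, -1.6]
finger_gap: 0.0217
grip_force: 30.0
time_s: 4.32
tool_pos: [0.5877, 0.1702, 0.3203]
tcp_rot: [0.98, -0.198, 0.001, 0.003]
force: [-0.0, -15.4, 4.3]
finger_gap: 0.0221
grip_force: 30.0
```

The lamp is swung to about 1.55 rad. I release it and rise, then look down from above the gearbox.

```bash
python3 -m jog '[{"dp":[0,0,0],"angular":[0,0,0],"fingers":0.2},{"dp":[0,0,0],"angular":[0,0,0],"fingers":0.2},{"dp":[0,0,0],"angular":[0,0,0],"fingers":0.2},{"dp":[0,0,-0.1],"angular":[0,0,0],"fingers":0.2},{"dp":[0,0,-0.25],"angular":[0,0,0],"fingers":0.2},{"dp":[0,0,-0.4],"angular":[0,0,0],"fingers":1},{"dp":[0,0,-0.4],"angular":[0,0,0],"fingers":1},{"dp":[0,0,-0.4],"angular":[0,0,0],"fingers":1}]'
python3 - <<'E'
from h import *
import pickle
s=bot.get_state(); tool(np.array([.40,-.09,.42])-s["tool_pos"],20)
c=camera("top"); pickle.dump(c,open("c1.pkl","wb"))
hsv=cv2.cvtColor(c["frame"],cv2.COLOR_RGB2HSV); P=cloud(c)
w=camera("wrist"); print("wrist cam offset",(-w["R"].T@w["t"]-s["tool_pos"]).round(3))
E
```

```text
time_s: 4.98
tool_pos: [0.5866, 0.1739, 0.423]
tcp_rot: [0.981, -0.195, 0.002, -0.001]
force: [-0.1, 0.2, -0.6]
finger_gap: 0.069
grip_force: 0.0
dp [-0.287  1.261  0.007] ang z -0.1111 yaw -22.44
wrist cam offset [ 0.064 -0.027  0.08 ]
```

```bash
python3 -m jog '[{"dp":[-0.54,0.8,0],"angular":[0,0,-0.111],"fingers":1},{"dp":[-0.54,0.8,0],"angular":[0,0,-0.111],"fingers":1},{"dp":[-0.54,0.8,0],"angular":[0,0,-0.111],"fingers":1},{"dp":[-0.54,0.8,0],"angular":[0,0,-0.111],"fingers":1},{"dp":[-0.54,0.8,0],"angular":[0,0,-0.111],"fingers":1},{"dp":[-0.54,0.8,0],"angular":[0,0,-0.111],"fingers":1},{"dp":[-0.54,0.8,0],"angular":[0,0,-0.111],"fingers":1},{"dp":[-0.54,0.8,0],"angular":[0,0,-0.111],"fingers":1},{"dp":[-0.54,0.8,0],"angular":[0,0,-0.111],"fingers":1}]'
python3 - <<'E'
from h import *
import pickle
s=bot.get_state(); w=camera("wrist"); pickle.dump(w,open("w2.pkl","wb")); save(w,"w2.png")
print(s["tool_pos"],(-w["R"].T@w["t"]).round(3))
E
```

```text
time_s: 5.83
tool_pos: [0.3851, 0.0405, 0.4194]
tcp_rot: [1.0, -0.022, -0.0, -0.0]
force: [0.2, 0.5, 0.2]
finger_gap: 0.0875
grip_force: 0.0
[0.38509064 0.04045827 0.41940914] [0.455 0.037 0.501]
```

View pics/w2.png

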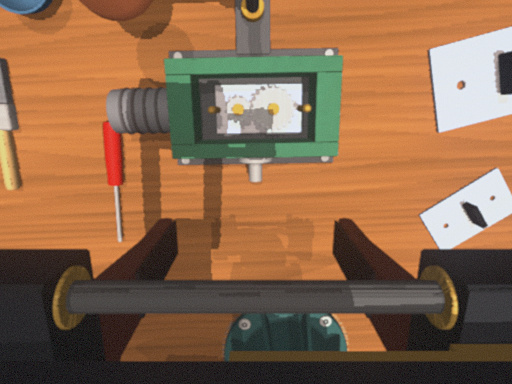

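The lamp is clear. The pins show at about (213,109) and (307,108); the brass hubs at (238,109) and (273,109) are gears. Measuring them against the 124 mm spacing.

Run:
```python
from h import *
import pickle
c=pickle.load(open("w2.pkl","rb")); hsv=cv2.cvtColor(c["frame"],cv2.COLOR_RGB2HSV)
H,S,V=[hsv[...,i].astype(int) for i in range(3)]
u,v=np.meshgrid(np.arange(512),np.arange(384)); box=lambda a,b,e,f:(u>=a)&(u<=b)&(v>=e)&(v<=f)
g=(H>40)&(H<90)&(S>80)&box(160,350,45,165)
X=ray(c,np.stack([u[g],v[g]],1),.075)[:,:2]*1000; print("rim",cv2.minAreaRect(X.astype(np.float32)))
p=[]
for b in((205,222,100,118),(299,316,100,118)):
    m=box(*b)&(H>8)&(H<32)&(S>110)&(V>60)
    X=ray(c,np.stack([u[m],v[m]],1),.089)*1000
    print(m.sum(),u[m].mean(),v[m].mean(),u[m].min(),u[m].max(),v[m].min(),v[m].max(),X.mean(0).round(1)); p.append(X.mean(0))
p=np.array(p); print("dist",np.linalg.norm(p[0]-p[1]),"mid",p.mean(0))
for j in (0,1):
    a,b=[(205,224),(297,316)][j]
    cv2.imwrite(f"/tmp/p{j}.png",cv2.resize(c["frame"][98:120,a:b,::-1],None,fx=14,fy=14,interpolation=cv2.INTER_NEAREST))
import cv2 as q
q.imwrite("pics/pins.png",np.hstack([q.imread("/tmp/p0.png"),q.imread("/tmp/p1.png")]))
# cover: white, visible part of holes
```

```text
rim ((455.3858947753906, 39.31025695800781), (226.8189239501953, 128.4478759765625), 88.34319305419922)
64 212.703125 109.296875 208 218 106 113 [456.9  91.6  89. ]
68 306.22058823529414 107.58823529411765 299 311 104 111 [453.7 -28.5  89. ]
dist 120.19690398811264 mid [455.29227749  31.55130592  89.        ]
```

View pics/pins.png

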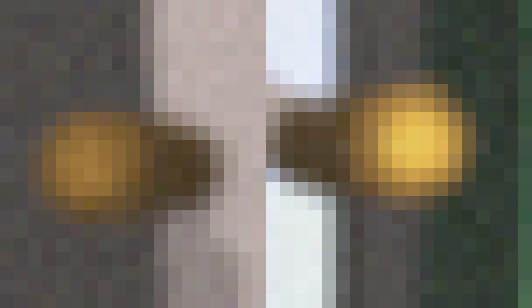

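Using the pin tips themselves, the spacing is 123.7 mm, so these are the pins. In wrist-camera terms their middle is (455.3, 32.1) mm, about 7 mm to -y of the rim centre. Moving to the cover.

```bash
python3 -m jog '[{"dp":[0.1,1,0],"angular":[0,0,-0.083],"fingers":1},{"dp":[0.1,1,0],"angular":[0,0,-0.083],"fingers":1},{"dp":[0.1,1,0],"angular":[0,0,-0.083],"fingers":1},{"dp":[0.1,1,0],"angular":[0,0,-0.083],"fingers":1},{"dp":[0.1,1,0.1],"angular":[0,0,-0.083],"fingers":1},{"dp":[0.1,1,0.2],"angular":[0,0,-0.083],"fingers":1},{"dp":[0.1,1,0.28],"angular":[0,0,-0.083],"fingers":1}]'
python3 - <<'E'
from h import *
tool(np.array([.419,-.35,.35])-bot.get_state()["tool_pos"])
E
```

```text
time_s: 6.47
tool_pos: [0.4018, -0.2125, 0.3545]
tcp_rot: [0.994, 0.108, 0.002, 0.002]
force: [1.2, 0.2, 0.2]
finger_gap: 0.0878
grip_force: 0.0
dp [-0.051  0.552  0.021] ang z 0.0 yaw 12.38
```

```bash
python3 -m jog '[{"dp":[-0.05,0.53,0],"angular":[0,0,0],"fingers":1},{"dp":[-0.05,0.53,0],"angular":[0,0,0],"fingers":1},{"dp":[-0.05,0.53,0],"angular":[0,0,0],"fingers":1},{"dp":[-0.05,0.53,0],"angular":[0,0,0],"fingers":1},{"dp":[-0.05,0.53,0],"angular":[0,0,0],"fingers":1},{"dp":[-0.05,0.53,0],"angular":[0,0,0],"fingers":1},{"dp":[-0.05,0.53,0],"angular":[0,0,0],"fingers":1}]'
python3 - <<'E'
from h import *
import pickle
s=bot.get_state(); c=camera("wrist"); pickle.dump(c,open("w3.pkl","wb")); save(c,"w3.png")
hsv=cv2.cvtColor(c["frame"],cv2.COLOR_RGB2HSV); H,S,V=[hsv[...,i].astype(int) for i in range(3)]
m=((S<60)&(V>120)).astype(np.uint8); m[215:]=0
cs,_=cv2.findContours(m,cv2.RETR_CCOMP,cv2.CHAIN_APPROX_NONE)
print(_[0][:, 2:].tolist())
for k in sorted(cs,key=cv2.contourArea)[::-1][:5]:
    a=cv2.contourArea(k)
    if a<20: continue
    for z in(.006,.046):
        X=(ray(c,k[:,0],z)[:,:2]*1000).astype(np.float32); print(a,k[:,0].mean(0).round(1),z,[np.round(q,1) for q in cv2.minAreaRect(X)])
print(s["tool_pos"]); tool([0,0,0])
E
```

```text
time_s: 7.05
tool_pos: [0.4154, -0.3386, 0.3528]
tcp_rot: [0.994, 0.109, -0.0, -0.001]
force: [0.8, 0.2, 0.1]
finger_gap: 0.0879
grip_force: 0.0
[[-1, -1], [-1, -1], [-1, -1], [-1, -1], [5, -1], [-1, 4], [-1, 4], [-1, 4], [-1, -1], [-1, -1]]
14868.5 [266.1 103.6] 0.006 [array([ 489.4, -336.9]), array([126.1, 206. ]), np.float64(12.5)]
14868.5 [266.1 103.6] 0.046 [array([ 488.9, -335.7]), array([114.3, 186.7]), np.float64(12.5)]
707.0 [266.2 106.5] 0.006 [array([ 489.2, -337.3]), array([68.3, 19. ]), np.float64(12.7)]
707.0 [266.2 106.5] 0.046 [array([ 488.8, -336. ]), array([61.9, 17.3]), np.float64(12.7)]
88.5 [219.2 106.3] 0.006 [array([ 476.7, -276. ]), array([13.9, 13.2]), np.float64(57.6)]
88.5 [219.2 106.3] 0.046 [array([ 477.4, -280.4]), array([12.6, 12. ]), np.float64(57.6)]
81.0 [64. 27.] 0.006 [array([528.8, -67.5]), array([11.4, 12.8]), np.float64(12.5)]
81.0 [64. 27.] 0.046 [array([524.6, -91.4]), array([10.3, 11.6]), np.float64(12.5)]
75.5 [311.8 106.8] 0.006 [array([ 502.8, -396.6]), array([12.4, 12.7]), np.float64(59.6)]
75.5 [311.8 106.8] 0.046 [array([ 501.1, -389.8]), array([11.3, 11.5]), np.float64(59.6)]
[ 0.41539524 -0.33863394  0.35283054]
dp [0. 0. 0.] ang z 0.0 yaw 12.5
```

View pics/w3.png

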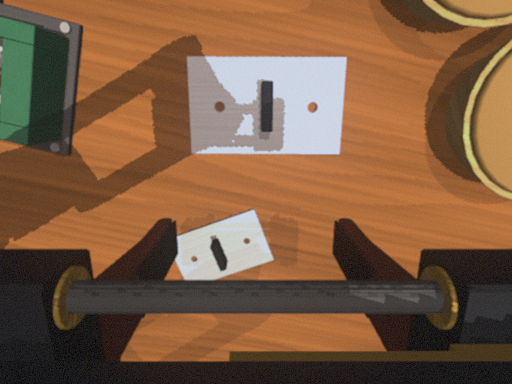

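The larger cover is centred at about (266,105), with holes at (219,106) and (312,107) that come out 123.4 mm apart. Its centre is (488.5,-335.6) mm and yaw 12.5°. Going down to grip the block.

```bash
python3 -m jog '[{"dp":[0.288,0.052,0],"angular":[0,0,0],"fingers":0.3},{"dp":[0.288,0.052,0.1],"angular":[0,0,0],"fingers":0.3},{"dp":[0.288,0.052,0.3],"angular":[0,0,0],"fingers":0.3},{"dp":[0.288,0.052,0.5],"angular":[0,0,0],"fingers":0.3},{"dp":[0.288,0.052,0.7],"angular":[0,0,0],"fingers":0.3},{"dp":[0.288,0.052,0.8],"angular":[0,0,0],"fingers":0.3},{"dp":[0.288,0.052,0.87],"angular":[0,0,0],"fingers":0.3},{"dp":[0.288,0.052,0.93],"angular":[0,0,0],"fingers":0.3},{"dp":[0.288,0.052,0.97],"angular":[0,0,0],"fingers":0.3},{"dp":[0.288,0.052,1.0],"angular":[0,0,0],"fingers":0.3},{"dp":[0.288,0.052,1.0],"angular":[0,0,0],"fingers":0.3}]' && python3 -c "
from h import *
tool(np.array([.4885,-.3356,.094])-bot.get_state()['tool_pos'])"
```

```text
time_s: 8.02
tool_pos: [0.4882, -0.3365, 0.103]
tcp_rot: [0.994, 0.109, -0.0, -0.0]
force: [0.4, -0.2, -0.7]
finger_gap: 0.0575
grip_force: 0.0
dp [ 0.002 -0.003  0.036] ang z 0.0 yaw 12.46
```

```bash
python3 -m jog '[{"dp":[0,0,0.02],"angular":[0,0,0],"fingers":0.3},{"dp":[0,0,0.036],"angular":[0,0,0],"fingers":-0.9},{"dp":[0,0,0.036],"angular":[0,0,0],"fingers":-0.9},{"dp":[0,0,0.036],"angular":[0,0,0],"fingers":-0.9},{"dp":[0,0,0.036],"angular":[0,0,0],"fingers":-0.9},{"dp":[0,0,0.036],"angular":[0,0,0],"fingers":-0.9},{"dp":[0,0,0.036],"angular":[0,0,0],"fingers":-0.9},{"dp":[0,0,0.036],"angular":[0,0,0],"fingers":-0.9},{"dp":[0,0,0.036],"angular":[0,0,0],"fingers":-0.9},{"dp":[0,0,0.036],"angular":[0,0,0],"fingers":-0.9}]'; python3 -m jog '[{"dp":[0,0,0],"angular":[0,0,0],"fingers":-0.9},{"dp":[0,0,0],"angular":[0,0,0],"fingers":-0.9},{"dp":[0,0,-0.05],"angular":[0,0,0],"fingers":-0.9},{"dp":[0,0,-0.15],"angular":[0,0,0],"fingers":-0.9},{"dp":[0,0,-0.3],"angular":[0,0,0],"fingers":-0.9},{"dp":[0,0,-0.45],"angular":[0,0,0],"fingers":-0.9},{"dp":[0,0,-0.6],"angular":[0,0,0],"fingers":-0.9},{"dp":[0,0,-0.6],"angular":[0,0,0],"fingers":-0.9},{"dp":[0,0,-0.6],"angular":[0,0,0],"fingers":-0.9}]'
python3 - <<'E'
from h import *
import pickle
s=bot.get_state(); c=camera("wrist"); pickle.dump(c,open("w4.pkl","wb")); save(c,"w4.png")
tool(np.array([.4542,.033,s["tool_pos"][2]])-s["tool_pos"],-14)
E
```

```text
time_s: 8.85
tool_pos: [0.4882, -0.3374, 0.0947]
tcp_rot: [0.994, 0.108, -0.0, -0.0]
force: [-0.1, 1.5, 2.8]
finger_gap: 0.0142
grip_force: 30.0
time_s: 9.6
tool_pos: [0.4892, -0.3385, 0.2464]
tcp_rot: [0.994, 0.108, 0.002, 0.002]
force: [-0.3, 0.2, -3.4]
finger_gap: 0.0137
grip_force: 30.0
dp [ 0.182 -1.481 -0.   ] ang z 0.0778 yaw 12.4
```

View pics/w4.png

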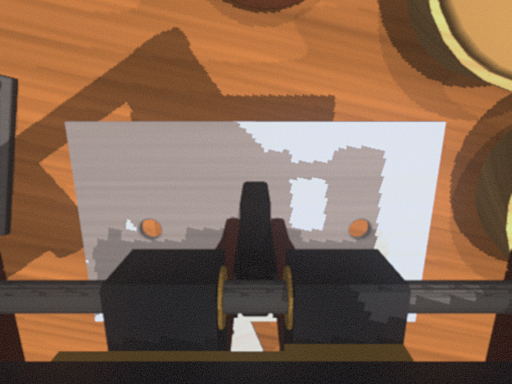

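The cover is held square with both holes visible at (150,228) and (359,228). I'll measure the holes against the TCP using the same camera.

```bash
cat > hole.py <<'E'
from h import *
import sys,pickle
from scipy.spatial.transform import Rotation as R
def holes(c,s,off=.0887):
    hsv=cv2.cvtColor(c["frame"],cv2.COLOR_RGB2HSV); S=hsv[...,1].astype(int)
    r=R.from_quat(s["tcp_rot"]); out=[]
    for a,b in((130,172),(338,380)):
        m=(S[208:248,a:b]>75).astype(np.uint8)
        n,l,st,ce=cv2.connectedComponentsWithStats(m); k=1+np.argmax(st[1:,4])
        ct=cv2.findContours((l==k).astype(np.uint8),cv2.RETR_EXTERNAL,cv2.CHAIN_APPROX_NONE)[0][0][:,0]+[a,208]
        X=ray(c,ct,s["tool_pos"][2]-off)[:,:2]*1000; e=cv2.minAreaRect(X.astype(np.float32)); out.append(np.r_[e[0],1000*(s["tool_pos"][2]-off)]); print(st[k,4],np.round(e[1],1),np.round(e[0],1))
    o=np.array(out); d=o[0]-o[1]; print("dist",np.linalg.norm(d),"yaw",np.degrees(np.arctan2(-d[0],d[1])),"mid-TCP tool mm",r.inv().apply(o.mean(0)-1000*s["tool_pos"]).round(2))
    return o
if __name__=="__main__":
    s=bot.get_state(); c=camera("wrist") if len(sys.argv)>1 else pickle.load(open("w4.pkl","rb")); print(holes(c,s).mean(0))
E
python3 hole.py
python3 - <<'E'
from h import *
import pickle
c=pickle.load(open("w2.pkl","rb")); p=ray(c,[[210.9,109.3],[307.1,107.9]],.089)*1000; print(p,p.mean(0),np.diff(p,axis=0))
E
```

```text
279 [10.8 11.3] [ 478.4 -278.8]
270 [10.9 10.7] [ 504.7 -398.8]
dist 122.9020067016604 yaw 12.355087341627076 mid-TCP tool mm [ 3.15  2.04 88.7 ]
[ 491.52322388 -338.80253601  155.55945156]
[[456.96622341  93.94660256  89.        ]
 [453.28685489 -29.65448651  89.        ]] [455.12653915  32.14605803  89.        ] [[  -3.67936852 -123.60108907    0.        ]]
```

```bash
python3 -m jog '[{"dp":[0.01,-0.1,0],"angular":[0,0,0.02],"fingers":-0.9},{"dp":[0.03,-0.22,0],"angular":[0,0,0.04],"fingers":-0.9},{"dp":[0.04,-0.34,0],"angular":[0,0,0.06],"fingers":-0.9},{"dp":[0.05,-0.46,0],"angular":[0,0,0.078],"fingers":-0.9},{"dp":[0.07,-0.58,0],"angular":[0,0,0.078],"fingers":-0.9},{"dp":[0.09,-0.7,0],"angular":[0,0,0.078],"fingers":-0.9},{"dp":[0.1,-0.82,0],"angular":[0,0,0.078],"fingers":-0.9},{"dp":[0.11,-0.9,0],"angular":[0,0,0.078],"fingers":-0.9},{"dp":[0.12,-0.98,0],"angular":[0,0,0.078],"fingers":-0.9},{"dp":[0.12,-1.0,0],"angular":[0,0,0.078],"fingers":-0.9},{"dp":[0.12,-1.0,0],"angular":[0,0,0.078],"fingers":-0.9}]'
python3 -c "
from h import *
tool(np.array([.452,.0343,.22])-bot.get_state()['tool_pos'])"
```

```text
time_s: 10.57
tool_pos: [0.462, -0.0854, 0.2425]
tcp_rot: [1.0, -0.013, -0.002, -0.001]
force: [0.1, 0.2, -3.0]
finger_gap: 0.0141
grip_force: 30.0
dp [-0.052 -0.477  0.091] ang z 0.0 yaw -1.51
```

```bash
python3 -m jog '[{"dp":[-0.02,-0.1,0],"angular":[0,0,0],"fingers":-0.9},{"dp":[-0.03,-0.2,0],"angular":[0,0,0],"fingers":-0.9},{"dp":[-0.04,-0.3,0],"angular":[0,0,0],"fingers":-0.9},{"dp":[-0.05,-0.4,0],"angular":[0,0,0],"fingers":-0.9},{"dp":[-0.052,-0.46,0],"angular":[0,0,0],"fingers":-0.9},{"dp":[-0.052,-0.477,0.04],"angular":[0,0,0],"fingers":-0.9},{"dp":[-0.052,-0.477,0.08],"angular":[0,0,0],"fingers":-0.9},{"dp":[-0.052,-0.477,0.12],"angular":[0,0,0],"fingers":-0.9},{"dp":[-0.052,-0.477,0.12],"angular":[0,0,0],"fingers":-0.9},{"dp":[-0.052,-0.477,0.12],"angular":[0,0,0],"fingers":-0.9},{"dp":[-0.052,-0.477,0.12],"angular":[0,0,0],"fingers":-0.9},{"dp":[-0.052,-0.477,0.12],"angular":[0,0,0],"fingers":-0.9}]'
python3 hole.py 1
python3 - <<'E'
from h import *
s=bot.get_state(); print(s["tool_pos"],s["force"]); tool(np.array([.452,.0343,.184])-s["tool_pos"])
c=camera("wrist"); save(c,"w5.png")
E
```

```text
time_s: 11.57
tool_pos: [0.4548, 0.0321, 0.2148]
tcp_rot: [1.0, -0.015, 0.0, 0.0]
force: [-0.1, 0.8, -3.0]
finger_gap: 0.014
grip_force: 30.0
[0.45473861 0.0322121  0.21489634] [ 0.18575301 -0.17218486 -2.68408119]
dp [-0.011 -0.008  0.124] ang z 0.0 yaw -1.67Traceback (most recent call last):
  File "hole.py", line 15, in <module>
    s=bot.get_state(); c=camera("wrist") if len(sys.argv)>1 else pickle.load(open("w4.pkl","rb")); print(holes(c,s).mean(0))
                                                                                                         ~~~~~^^^^^
  File "hole.py", line 9, in holes
    n,l,st,ce=cv2.connectedComponentsWithStats(m); k=1+np.argmax(st[1:,4])
                                                       ~~~~~~~~~^^^^^^^^^^
    return _wrapfunc(a, 'argmax', axis=axis, out=out, **kwds)
    return bound(*args, **kwds)
ValueError: attempt to get argmax of an empty sequence
```

View pics/w5.png

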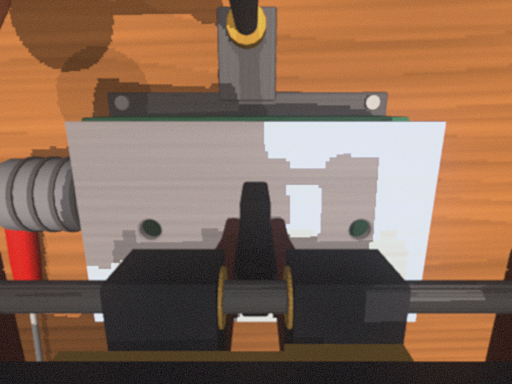

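The cover hovers square over the gearbox. I correct by (-2.7,+2.1) mm and feel down to just below the pin tips.

```bash
python3 -m jog '[{"dp":[-0.011,-0.008,0.02],"angular":[0,0,0],"fingers":-0.9},{"dp":[-0.011,-0.008,0.05],"angular":[0,0,0],"fingers":-0.9},{"dp":[-0.011,-0.008,0.08],"angular":[0,0,0],"fingers":-0.9},{"dp":[-0.011,-0.008,0.1],"angular":[0,0,0],"fingers":-0.9},{"dp":[-0.011,-0.008,0.11],"angular":[0,0,0],"fingers":-0.9},{"dp":[-0.011,-0.008,0.12],"angular":[0,0,0],"fingers":-0.9},{"dp":[-0.011,-0.008,0.126],"angular":[0,0,0],"fingers":-0.9},{"dp":[-0.011,-0.008,0.132],"angular":[0,0,0],"fingers":-0.9},{"dp":[-0.011,-0.008,0.138],"angular":[0,0,0],"fingers":-0.9},{"dp":[-0.011,-0.008,0.138],"angular":[0,0,0],"fingers":-0.9}]'
python3 - <<'E'
from h import *
s=bot.get_state(); print(s["tool_pos"],s["force"],s["ft_torque"])
E
```

```text
time_s: 12.5
tool_pos: [0.4525, 0.0343, 0.1803]
tcp_rot: [1.0, -0.014, 0.001, 0.0]
force: [1.9, -3.4, -2.0]
finger_gap: 0.0138
grip_force: 30.0
[0.45245546 0.0343452  0.18033468] [ 1.89401109 -3.39528355 -2.0464273 ] [-0.56568947 -0.29388332 -0.08855694]
```

Vertical force has not risen at 3.4 mm below the tips, so the pins have entered; there is a light side load towards -y. I yield to it and continue down.

```bash
python3 -m jog '[{"dp":[0.001,0.004,0],"angular":[0,0,0],"fingers":-0.9},{"dp":[0.001,0.004,0.006],"angular":[0,0,0],"fingers":-0.9},{"dp":[0.001,0.004,0.012],"angular":[0,0,0],"fingers":-0.9},{"dp":[0.001,0.004,0.018],"angular":[0,0,0],"fingers":-0.9},{"dp":[0.001,0.004,0.02],"angular":[0,0,0],"fingers":-0.9},{"dp":[0.001,0.004,0.02],"angular":[0,0,0],"fingers":-0.9}]'
python3 - <<'E'
from h import *
s=bot.get_state(); print(s["tool_pos"],s["force"],s["ft_torque"])
E
```

```text
time_s: 13.0
tool_pos: [0.4523, 0.0336, 0.175]
tcp_rot: [1.0, -0.014, 0.0, 0.0]
force: [3.0, -2.0, -3.8]
finger_gap: 0.0139
grip_force: 30.0
[0.45228302 0.03355136 0.17499819] [ 2.97752154 -1.97516452 -3.77720448] [-0.53703538 -0.54208808  0.07134837]
```

```bash
python3 -m jog '[{"dp":[0.003,0.002,0.004],"angular":[0,0,0],"fingers":-0.9},{"dp":[0.003,0.002,0.009],"angular":[0,0,0],"fingers":-0.9},{"dp":[0.003,0.002,0.014],"angular":[0,0,0],"fingers":-0.9},{"dp":[0.003,0.002,0.018],"angular":[0,0,0],"fingers":-0.9},{"dp":[0.003,0.002,0.021],"angular":[0,0,0],"fingers":-0.9},{"dp":[0.003,0.002,0.022],"angular":[0,0,0],"fingers":-0.9},{"dp":[0.003,0.002,0.022],"angular":[0,0,0],"fingers":-0.9}]'
python3 - <<'E'
from h import *
s=bot.get_state(); print(s["tool_pos"],s["force"],s["ft_torque"])
E
```

```text
time_s: 13.58
tool_pos: [0.4523, 0.0333, 0.1696]
tcp_rot: [1.0, -0.014, -0.0, -0.0]
force: [-0.5, -0.2, 2.7]
finger_gap: 0.0138
grip_force: 30.0
[0.45231977 0.03328477 0.16964311] [-0.4798524  -0.15630482  2.65654135] [-0.04347538 -0.03681886  0.03454535]
```

Contact sets in at exactly the seated height (TCP 169.6 mm, with +5 N against the held weight). A light press, then release and rise.

```bash
python3 -m jog '[{"dp":[0,0,0.003],"angular":[0,0,0],"fingers":-0.9},{"dp":[0,0,0.003],"angular":[0,0,0],"fingers":-0.9},{"dp":[0,0,0.001],"angular":[0,0,0],"fingers":-0.2},{"dp":[0,0,0.001],"angular":[0,0,0],"fingers":-0.2},{"dp":[0,0,0.001],"angular":[0,0,0],"fingers":-0.2},{"dp":[0,0,0.001],"angular":[0,0,0],"fingers":-0.2},{"dp":[0,0,-0.05],"angular":[0,0,0],"fingers":-0.2},{"dp":[0,0,-0.15],"angular":[0,0,0],"fingers":-0.2},{"dp":[0,0,-0.3],"angular":[0,0,0],"fingers":-0.2},{"dp":[0,0,-0.45],"angular":[0,0,0],"fingers":-0.2},{"dp":[0,0,-0.6],"angular":[0,0,0],"fingers":-0.2},{"dp":[0,0,-0.6],"angular":[0,0,0],"fingers":-0.2}]'
python3 -m jog '[{"dp":[-0.3,0,0],"angular":[0,0,0],"fingers":-0.2},{"dp":[-0.3,0,0],"angular":[0,0,0],"fingers":-0.2},{"dp":[-0.3,0,0],"angular":[0,0,0],"fingers":-0.2},{"dp":[-0.3,0,0],"angular":[0,0,0],"fingers":-0.2},{"dp":[-0.3,0,0],"angular":[0,0,0],"fingers":-0.2}]'
python3 - <<'E'
from h import *
c=camera("wrist"); save(c,"w6.png"); P=cloud(c)
hsv=cv2.cvtColor(c["frame"],cv2.COLOR_RGB2HSV); S,V=hsv[...,1].astype(int),hsv[...,2].astype(int)
Z=P[...,2]; m=(Z>.07)&(Z<.092)&(S<60)&(V>80)&(abs(P[...,0]-.452)<.055)&(abs(P[...,1]-.034)<.095)
X=P[m]; A=np.c_[X[:,:2]-[.452,.034],np.ones(len(X))]; q=np.linalg.lstsq(A,X[:,2],rcond=None)[0]; print(m.sum(),q)
print(bot.get_state()["tool_pos"],bot.get_state()["force"])
E
```

```text
time_s: 14.58
tool_pos: [0.4559, 0.033, 0.3261]
tcp_rot: [1.0, -0.014, 0.006, 0.0]
force: [0.5, 0.4, 0.3]
finger_gap: 0.0352
grip_force: 0.0
time_s: 15.0
tool_pos: [0.3781, 0.0353, 0.3195]
tcp_rot: [1.0, -0.014, 0.001, -0.0]
force: [0.3, 0.5, -0.3]
finger_gap: 0.0353
grip_force: 0.0
20420 [0.00060821 0.00032674 0.08084076]
[0.37869234 0.03524548 0.31960626] [-0.43467501  0.20409302  0.27647341]
```

View pics/w6.png

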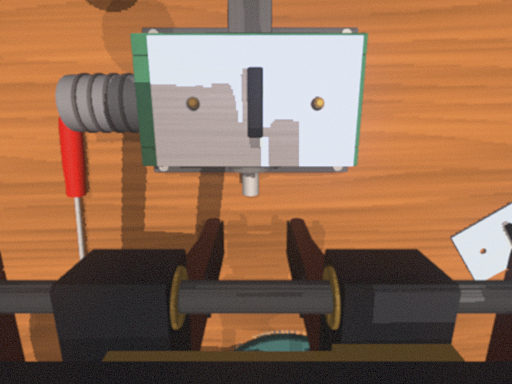

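The picture shows the cover flat on the rim, with brass pins through both holes at (193,103) and (318,103). Its top is at 80.8 mm and the tilt is under 0.001 rad. A quick lamp check, then I hand in.

Run:
```python
from h import *
c=camera("top"); P=cloud(c); m=(P[...,2]>.27)&(P[...,2]<.29)&(abs(P[...,0]-.585)<.06)&(P[...,1]>.08)&(P[...,1]<.24)
k=np.median(P[m],0)[:2] if m.any() else None; print(m.sum(),k)
if k is not None:
    d=k-[.587,.038]; a=np.pi-.029-np.arctan2(d[1],d[0]); print("lamp",a,np.linalg.norm(d))
    if a>1.3: print(workorder.finish_job())
```

```text
46 [0.58661434 0.17194536]
lamp 1.5389170946621333 0.1339459112753423
the job is handed in; nothing more can be done
None
```

The job is handed in: the lamp stands clear at about 1.54 rad, and the larger cover sits flat on the gearbox rim with both pins through its holes; no bystander was touched. The clock stood at about 15 s of the 67 s allowed.

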